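Turn the pick bin to the ramp and slide the steel block in

TASK

The can stands in the way of the pick bin: set it upright on the round cork coaster. Then, leaving the bin flat on the desk with its corner eye on the pin, push it round a quarter turn until its open mouth is flush against the top of the ramp. Finally slide the steel block, without lifting it off what it slides on, up the ramp and over the sill so that it lies flat in the bin; the can, the bin and the block stay there, and the other things on the desk are left where they are.

Things in the scene. Friction and masses are not known exactly. Their poses are not given: they have to be found in the camera images.
- dock: Fixed steel pivot pin, upright, 10 mm diameter, 36 mm high, on a 19 mm disc 3 mm thick; a dark steel ramp is fixed beside it. Origin: pin axis at desk height; z up, x is the way up the ramp. Home of the bin: its axes parallel to the dock's.
- ramp_crest (a point): Middle of the ramp's top edge. In the dock's axes: x = -17, y = -67, z = 12 mm. The ramp is 106 mm wide (y = -120 to -14 mm), rises from the desk at x = -87 mm to this crest (9.7 degrees) and ends in an upright face at x = -14 mm, which stops the bin's mouth.
- bin: Grey open-topped plastic pick bin, about 0.5 kg, loose, flat on the desk, turning on the dock's pin by an eye (1.5 mm play) at a corner of its mouth. Origin: eye centre at desk height; z up. It fills x = -12 to 108 mm (mouth to back wall), y = -122 to -12 mm. Starts 75 to 100 degrees counter-clockwise (from above) of home, so it must turn clockwise.
- bin_back (a point): Middle of the bin's back wall's outer face (x = 108, y = -67, z = 30 mm in the bin's axes). Back wall and the rear of the side walls (x over 30 mm) are 55 mm high, side walls in front of that 30 mm; walls 4 mm, floor 3 mm thick. A 3 mm rim at the top is only decoration. The corner opposite the pin is x = 108, y = -122 mm.
- bin_mouth (a point): Top middle of the sill at the bin's open mouth (x = -12, y = -67, z = 8 mm in the bin's axes). Sill 8 mm high, 4 mm thick. At home this edge meets the ramp's end face. The eye's lug is 24 mm square, 4 to 12 mm above the desk.
- can: Closed metal can with a paper band, upright, 50 mm diameter, 85 mm high, 0.16 kg; origin at the centre of its underside. Starts in the area that the bin must turn through.
- coaster: Round cork coaster fixed flat on the desk, 110 mm diameter, 4 mm thick; origin at the centre of its underside. It lies to the left or the right of the other things.
- block: Plain steel jaw block, 70 x 50 x 28 mm (x, y, z), about 0.6 kg, edges rounded 2 mm, two dark screw recesses drawn on top; origin at the centre of its underside. Starts flat on the desk in front of the foot of the ramp, its x axis within about 30 degrees of the dock's x.
- keyholder: Bystander, loose: orange hex-key holder 60 x 36 x 40 mm with short keys up to 77 mm high, standing beside the bin near the foot of the ramp; origin at the centre of its underside.
- mug: Bystander, loose: white mug, 72 mm diameter, 75 mm high, handle at its +y; origin at the centre of its underside.
- case: Bystander, loose: flat grey plastic case 100 x 85 x 35 mm, on the side opposite to the coaster; origin at the centre of its underside.
- mouse: Bystander, loose: black computer mouse, about 78 x 62 x 32 mm; origin under its rear half's centre.
- tape: Bystander, loose: ring of brown tape lying flat, 90 mm outer diameter, 24 mm high; origin at the centre of its underside.
- spray: Bystander, loose: white bottle, 60 mm diameter, 170 mm high; origin at the centre of its underside.
Mind the look-alikes: they are no part of the job. Leave any purple look-alike of the bin alone. Leave any blue look-alike of the can alone.

How it is judged (in metres and radians):
On the way, in this order (a step that is already met when the one before it is completed fails the run):
1. the can stands upright on the coaster (horizontal distance between can and coaster below 0.038 m and z of can in the frame of coaster between 0.001 and 0.008 m and angle between can's own z axis and vertical below 0.1 rad), for 0.2 s.
2. the bin is turned home, its mouth flush against the ramp's end (within 4 degrees) (angle between the x axis of bin and the x axis of dock, either way round below 0.07 rad and x of bin_back in the frame of dock above 0.08 m and horizontal distance between bin and dock below 0.006 m and height (world z) of bin below 0.005 m and angle between bin's own z axis and vertical below 0.06 rad), for 0.2 s.
3. the block lies flat inside the bin (x of block in the frame of bin between 0.01 and 0.086 m and y of block in the frame of bin between -0.106 and -0.028 m and z of block in the frame of bin below 0.007 m and angle between block's own z axis and vertical below 0.08 rad), for 0.2 s.
At the end, for the whole second after the job is handed in: The can stands upright on the coaster (centre within 38 mm of the coaster's), the bin is still on its pin, flat on the desk and turned home within 4 degrees, the block lies flat (within 4.5 degrees) on the bin's floor behind the sill, and all three are at rest (all of step 1 and all of step 2 and all of step 3 and linear speed of each of can, bin, block below 0.02 m/s); the robot touches nothing.
It fails at once if the bin is lifted or tipped (more than 12 mm or 11 degrees) (height (world z) of bin above 0.012 m or angle between bin's own z axis and vertical above 0.2 rad).
It fails at once if the block is lifted off what it slides on (underside's centre over 22 mm above the desk, or over 10 mm while still wholly before the ramp) (height (world z) of block above 0.022 m or (height (world z) of block above 0.01 m and x of block in the frame of dock below -0.13 m)).
It fails at once if the can is tipped by more than 30 degrees (angle between can's own z axis and vertical above 0.52 rad).
It fails at once if a bystander is moved by more than 25 mm or tipped over (distance of any of keyholder, mug, case, mouse, tape, spray from where it was at the start of the episode above 0.025 m or angle between any of keyholder, mug, case, mouse, tape, spray's own z axis and vertical above 0.5 rad).
It also fails if it takes over 72 s, if anything falls off the work surface, if the arm or the gripper's body presses on something with over 40 N, if the wrist force passes 120 N, or if a joint passes its speed limit or range.

ROBOT

A 6-joint arm with a two-finger parallel gripper is mounted at the origin on the work surface. World frame = base frame: x ahead of the robot, y to its left, z up, the work surface at z = 0. Lengths are in m, angles in degrees, forces in N, time in s.
With the tool pointing down it reaches from about 0.3 to 0.775 m from the base axis. Payload 14.6 kg.
Tool frame: the origin (TCP) lies at the very end of the fingers, on their centre line; the grasp point (between the pads) lies hold_point_z behind it (hold_point_z is the distance from the TCP to the grasp point, in m); z points along the fingers, x is the direction in which the jaws open and shut, and the axes are right-handed (so a half turn about z gives the same grasp; the last joint's range is limited). The gripper opens to 85 mm and grips with 20 to 120 N. Pads are 22 mm wide; open, the fingers measure 114 mm over their backs; the gripper's body (76 mm by 85 mm) begins 54 mm behind the grasp point. The pads swing forward as they close: fully open they stand 13 mm farther back than shut.
Start: joints at [-69.591, 17.183, 87.147, -0, 75.671, -3.816], TCP at [0.226, -0.502, 0.231] pointing down, gripper open.
Joint ranges: [-173.82, 173.82], [-45.26, 126.66], [13.44, 144.39], [-59.66, 239.66], [0, 175.72], [-146.38, 146.38]. Speed limits (degrees/s): [127.2, 127.2, 147.25, 180, 180, 180].

INTERFACE

Orientations are given as [roll, pitch, yaw] about the fixed x, y, z axes, in that order (R = Rz(yaw) Ry(pitch) Rx(roll)).
In Python, from workcell import state, get_image, camera_params, job_done, recognise, hold_point_z gives the robot as it stands. The module is installed in compiled form; this text tells all that it offers.
- The arm moves only by the tool servo_tool, never from a script. Its argument "steps" is a list of rows, each a list of 7 numbers: the shift along the tool's x, y, z in m, then the turn, a rotation vector about the tool's x, y, z in rad, then the opening, from 0 (shut) to 1 (fully open). A call has 1 to 5 rows; each row is the pose to reach, as a shift and turn from the pose commanded when the call began, along the tool's axes at that moment; what a row does not reach only later rows make up. A row lasts 1/8 s, in which the tool goes at most 62.5 mm and 10.7 degrees, less where a joint would pass 70% of its speed; a pose out of reach is approached as far as the arm can. A call with a gripper value outside its range is refused whole. The fingers move at their own pace and stop on an object; "grip_force" is the grip in N (left out, the last holds). Time passes only in rows, so rows that repeat a pose let the fingers close. It gives the time, the measured TCP pose, the force and the opening at its end, in the units of the state.
- state(): the state, without advancing time (a new reading comes with each control period).
- get_image(name): name is "side" or "top"; returns the picture (400x640x3 uint8, blue, green, red); there is no depth.
- camera_params(name): a dict with "intrinsics" (3x3 intrinsics, pixels), "cam_to_world" (4x4, takes a point from camera to world coordinates). Camera axes: x right, y down, z forward; pixel columns grow to the right and rows downward; lengths in m; the calibration is good to about 2 mm. A picture is of the moment at which its call begins. camera_params takes no time and is no camera call.
- job_done(): hands the job in, once; it reports no verdict.
Trained networks look in the newest picture that a camera, given by its name, has taken for a name from the list of things; names that differ only in an ending like _2 or _b are one class to them, and where a whole thing is asked for, a point or a joint stands for the part that bears it (a point fixed in the world has none). Each returns a list of dicts, best first, with "score" (0 to 1); they miss things now and then, are a little off and sometimes report something else, mostly with a low value. They report only what shows in the picture. A call takes as long as a camera call. They do not tell look-alikes from the thing itself.
- recognise(thing, camera): "point" ([x, y, z] in m, in world coordinates, good to about 4 mm: the middle of the surface that is visible of it).
The state is a dict: "clock": time; "qpos": joint angles; "qvel": joint speeds; "effort": joint torques, N m; "ee_pos": TCP position; "orientation": TCP orientation; "force": force on the tool from outside, world axes, zero at the start; "torque": the same for the moment, N m; "finger_gap": opening from 0.0 (shut) to 1.0 (fully open).
Only numpy, scipy, OpenCV 4.12 (cv2) and the standard library are available. Lean on these libraries where they do the work, as an engineer would, in place of code of your own. Each camera call takes 0.05 s, during which the arm holds its last target. There are 200 camera calls.

## Working session

There is one attempt and no reset: what is moved stays moved. The work goes in short steps, Python scripts to look and compute and a tool call to move; the robot and the scene stay as the last step left them, time stands still between calls to the robot, and variables do not carry over. Pictures are saved under pics/ and viewed, about 8 in all and at most 12, crops included, and the job is handed in when it is done.

Besides the shell and the picture viewer there is one more tool, called after "Emit:" as a command line: name --pt "numbers of a row" for each row, then --argument value for the rest. servo_tool: Moves the arm, as the interface text tells. Its arguments: {"type":"object","properties":{"steps":{"type":"array","items":{"type":"array","items":{"type":"number"}}},"grip_force":{"type":"number"}},"required":["steps"]}

```bash
mkdir -p pics; cat > h.py <<'E'
import numpy as np, cv2
from workcell import *
def cam(n):
    p=camera_params(n); return np.array(p["intrinsics"]),np.array(p["cam_to_world"])
def px2w(n,u,v,z):
    K,T=cam(n); d=T[:3,:3]@np.linalg.inv(K)@[u,v,1]; o=T[:3,3]; return o+d*(z-o[2])/d[2]
def w2px(n,P):
    K,T=cam(n); c=T[:3,:3].T@(np.array(P)-T[:3,3]); c=K@c; return c[:2]/c[2]
E
python3 - <<'E'
from h import *
for n in("side","top"):
    cv2.imwrite(f"pics/{n}0.png",get_image(n))
print(hold_point_z,state())
for n in("side","top"): print(n,cam(n)[0].round(1).tolist(),cam(n)[1].round(3).tolist())
for t in["dock","bin","can","coaster","block","keyholder","mug","case","mouse","tape","spray"]:
    for n in("top","side"): print(t,n,[(np.round(r["point"],3).tolist(),round(r["score"],2)) for r in recognise(t,n)])
E
```

```text
0.0187 {'clock': 0.1, 'qpos': array([-6.95909414e+01,  1.72138934e+01,  8.71768620e+01, -1.00273336e-05,
        7.56710623e+01, -3.81749145e+00]), 'qvel': array([-0.04964766, -0.1132375 , -0.03719928, -0.00951475, -0.0007326 ,
       -0.00429058]), 'effort': array([ 1.88902406e-03, -5.44377565e+01, -3.62372303e+01, -3.14416832e-05,
        3.02988337e-03, -3.39412134e-05]), 'ee_pos': array([ 0.22559901, -0.50136895,  0.23076332]), 'orientation': array([-1.79995894e+02,  6.16811530e-02, -6.57734453e+01]), 'force': array([ 0.7082368 , -0.71325807, -0.72346851]), 'torque': array([ 0.02047757, -0.00580662,  0.02104917]), 'finger_gap': 0.9990209019370918}
side [[476.6, 0.0, 313.5], [0.0, 476.6, 198.6], [0.0, 0.0, 1.0]] [[-0.819, -0.431, 0.378, -0.09], [-0.573, 0.632, -0.522, 0.805], [-0.014, -0.644, -0.764, 1.363], [0.0, 0.0, 0.0, 1.0]]
top [[424.5, 0.0, 319.8], [0.0, 424.5, 206.0], [0.0, 0.0, 1.0]] [[0.022, -0.997, 0.073, 0.479], [-1.0, -0.021, 0.01, -0.093], [-0.008, -0.073, -0.997, 1.227], [0.0, 0.0, 0.0, 1.0]]
dock top [([0.604, -0.021, 0.007], 0.56)]
dock side [([0.599, -0.015, 0.00
[... 657 characters left out ...]
yholder top [([0.445, -0.045, 0.038], 0.51)]
keyholder side [([0.612, 0.111, 0.07], 0.71), ([0.46, 0.41, 0.004], 0.69), ([0.446, -0.036, 0.038], 0.48)]
mug top [([0.421, -0.164, 0.004], 0.56)]
mug side [([0.419, -0.163, 0.044], 0.93)]
case top [([0.526, -0.385, 0.035], 0.56)]
case side [([0.516, -0.379, 0.034], 0.88)]
mouse top [([0.788, -0.121, 0.024], 0.58), ([0.454, 0.411, 0.002], 0.41)]
mouse side [([0.782, -0.109, 0.018], 0.58)]
tape top [([0.775, 0.209, 0.024], 0.89), ([0.618, 0.093, 0.082], 0.25)]
tape side [([0.764, 0.209, 0.019], 0.86), ([0.495, 0.095, 0.007], 0.54)]
spray top [([0.509, -0.553, 0.115], 0.93), ([0.495, 0.106, 0.002], 0.41)]
spray side [([0.508, -0.546, 0.084], 0.85)]
```

View pics/top0.png

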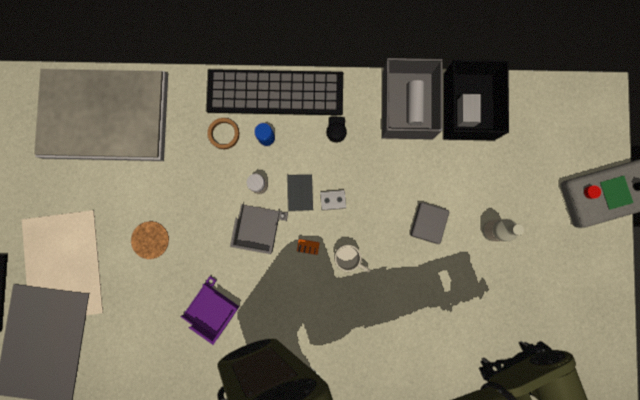

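View pics/side0.png

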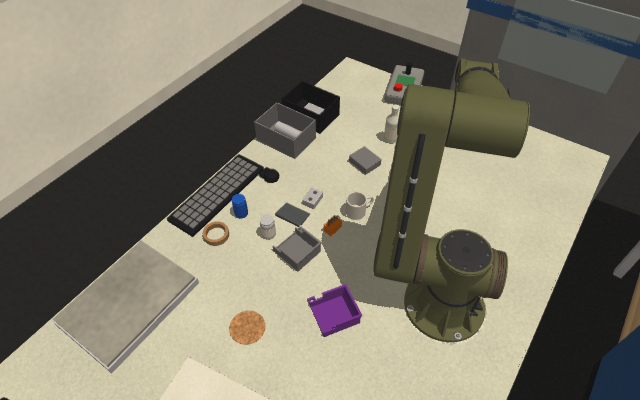

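Top picture: grey bin at (258,228) with its eye near (283,215), ramp at (300,192), block at (333,199), white can at (257,182), coaster at (150,240). Look-alikes: purple bin at (210,310), blue can at (264,133). The white can beside the ramp and the grey bin at the pin fit the description. I'll enlarge to confirm.

```bash
python3 - <<'E'
import cv2
i=cv2.imread("pics/top0.png")[155:275,220:370]
cv2.imwrite("pics/crop1.png",cv2.resize(i,None,fx=5,fy=5,interpolation=cv2.INTER_CUBIC))
E
```

```text
(no output)
```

View pics/crop1.png

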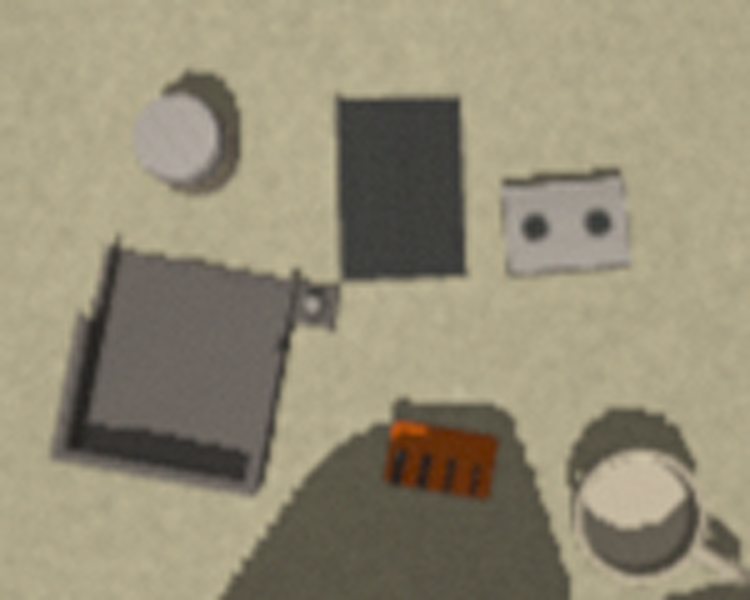

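The crop confirms it. The white can is at crop (178,137) and the grey bin on the pin at (315,303), mouth facing up. The ramp's crest is its left edge at u≈340, and the block is at (565,225). Next I fit poses.

```bash
python3 - <<'E'
from h import *
from scipy.optimize import least_squares
def fit(name,pts,uv,x0):
    pts=np.array(pts)/1000; uv=np.array(uv)/5+[220-.4,155-.4]
    def W(p): 
        c,s=np.cos(p[2]),np.sin(p[2]); return pts@np.array([[c,-s,0],[s,c,0],[0,0,1]]).T+[p[0],p[1],0]
    f=lambda p:(np.array([w2px("top",q) for q in W(p)])-uv).ravel()
    r=least_squares(f,x0); print(name,r.x[:2].round(4),np.degrees(r.x[2]).round(1),"res px",r.fun.round(2)); return r.x
d=fit("dock",[[-14,-120,12],[-87,-120,0],[-87,-14,0],[-14,-14,12],[0,0,36]],[[338,97],[460,97],[465,275],[342,278],[315,303]],[.6,-.02,1.5])
b=fit("bin",[[108,-122,55],[108,-12,55],[30,-122,55],[0,0,30]],[[52,458],[255,492],[80,316],[315,305]],[.6,-.02,3.1])
k=fit("block",[[-35,25,28],[35,25,28],[35,-25,28],[-35,-25,28]],[[628,264],[508,276],[503,183],[620,177]],[.58,-.11,1.5])
print("can",px2w("top",220+178/5-.4,155+137/5-.4,.085))
i=cv2.cvtColor(cv2.imread("pics/top0.png"),cv2.COLOR_BGR2HSV); m=cv2.inRange(i,(5,90,60),(20,255,255))[215:265,125:180]
M=cv2.moments(m,True); print("coaster",px2w("top",125+M['m10']/M['m00'],215+M['m01']/M['m00'],.004),M['m00'])
for n,u,v in(("keytop",440,460),("key_l",385,480),("key_r",495,500),("key_tr",497,433)): print(n,px2w("top",220+u/5,155+v/5,.04))
c,s=np.cos(d[2]),np.sin(d[2])
K=k[:2]-d[:2]; print("block in dock",c*K[0]+s*K[1],-s*K[0]+c*K[1])
E
```

```text
dock [0.538  0.0237] 93.2 res px [-0.5  -0.12  0.47 -0.39  0.68  0.28 -0.24  0.3  -0.39 -0.09]
bin [0.5372 0.0244] 171.3 res px [ 0.69 -0.21 -0.67 -0.02  0.4   0.31 -0.43 -0.07]
block [ 0.5855 -0.117 ] 95.5 res px [ 0.35  0.05 -0.32 -0.52 -0.62  0.55  0.58 -0.08]
can [0.62388726 0.09472467 0.085     ]
coaster [0.46026635 0.40780909 0.004     ] 1139.0
keytop [ 0.4505252  -0.05105956  0.04      ]
key_l [ 0.43876726 -0.0207108   0.04      ]
key_r [ 0.42906504 -0.08217027  0.04      ]
key_tr [ 0.46620433 -0.0824654   0.04      ]
block in dock -0.14315213431236337 -0.03950583038418079
```

```bash
cat >> h.py <<'E'
import json
def plan(wps,start=None,vmax=.055):
    """wps: (x,y,z,yaw,open[,vmax m/row | hold rows if pose equal]); prints calls of <=5 rows"""
    if start is None:
        s=state(); start=[*s["ee_pos"],s["orientation"][2]]
    rows=[]; p=np.array(start,float)
    for w in wps:
        t=np.array(w[:4],float); v=w[5] if len(w)>5 else vmax
        d=np.linalg.norm(t[:3]-p[:3]); a=abs(t[3]-p[3])
        n=int(v) if v>=1 else max(1,int(np.ceil(max(d/v,a/9.5))))
        rows+=[(p+(t-p)*k/n,w[4]) for k in range(1,n+1)]; p=t
    ref=np.array(start,float)
    for i in range(0,len(rows),5):
        y=np.radians(ref[3]); X=np.array([np.cos(y),np.sin(y)]); Y=np.array([np.sin(y),-np.cos(y)]); out=[]
        for q,o in rows[i:i+5]:
            d=q-ref; r=[round(v,3) for v in(d[:2]@X,d[:2]@Y,-d[2])]+[0,0,round(-np.radians(d[3]),3),o]
            out.append([float(v) for v in r])
        l=out[-1]; ref=np.array([*(ref[:2]+l[0]*X+l[1]*Y),ref[2]-l[2],ref[3]-np.degrees(l[5])])
        print(json.dumps(out).replace(" ","").replace(".0,",",").replace(".0]","]"))
    print("end",ref.round(4),len(rows))
E
python3 - <<'E'
from h import *
plan([(.40,-.20,.20,-30,1),(.624,.095,.17,0,1),(.624,.095,.03,0,1)])
E
```

```text
[[-0.029,-0.04,0.004,0,0,-0.089,1],[-0.058,-0.081,0.009,0,0,-0.178,1],[-0.087,-0.121,0.013,0,0,-0.268,1],[-0.116,-0.162,0.018,0,0,-0.357,1],[-0.145,-0.202,0.022,0,0,-0.446,1]]
[[-0.009,-0.049,0.005,0,0,-0.089,1],[-0.018,-0.098,0.009,0,0,-0.178,1],[-0.021,-0.151,0.014,0,0,-0.253,1],[-0.024,-0.204,0.018,0,0,-0.328,1],[-0.026,-0.257,0.022,0,0,-0.403,1]]
[[0.018,-0.049,0.004,0,0,-0.075,1],[0.036,-0.099,0.009,0,0,-0.149,1],[0.054,-0.149,0.013,0,0,-0.224,1],[0.072,-0.199,0.017,0,0,-0.299,1],[0.072,-0.199,0.064,0,0,-0.299,1]]
[[0,0.001,0.047,0,0,-0,1],[0,0.001,0.093,0,0,-0,1]]
end [ 0.6239  0.0945  0.0303 -0.0026] 17
```

Emit:
servo_tool --pt "-0.029 -0.04 0.004 0 0 -0.089 1" --pt "-0.058 -0.081 0.009 0 0 -0.178 1" --pt "-0.087 -0.121 0.013 0 0 -0.268 1" --pt "-0.116 -0.162 0.018 0 0 -0.357 1" --pt "-0.145 -0.202 0.022 0 0 -0.446 1"

```text
clock: 1.82
ee_pos: [0.351, -0.285, 0.2093]
orientation: [-180.0, -0.0, -40.1]
force: [0.3, -0.7, 0.4]
finger_gap: 1.0
```

Emit:
servo_tool --pt "-0.009 -0.049 0.005 0 0 -0.089 1" --pt "-0.018 -0.098 0.009 0 0 -0.178 1" --pt "-0.021 -0.151 0.014 0 0 -0.253 1" --pt "-0.024 -0.204 0.018 0 0 -0.328 1" --pt "-0.026 -0.257 0.022 0 0 -0.403 1"

```text
clock: 2.45
ee_pos: [0.4974, -0.0718, 0.1874]
orientation: [180.0, -0.0, -17.0]
force: [0.0, -0.5, -0.0]
finger_gap: 0.998
```

Emit:
servo_tool --pt "0.018 -0.049 0.004 0 0 -0.075 1" --pt "0.036 -0.099 0.009 0 0 -0.149 1" --pt "0.054 -0.149 0.013 0 0 -0.224 1" --pt "0.072 -0.199 0.017 0 0 -0.299 1"

```text
clock: 2.95
ee_pos: [0.6248, 0.0971, 0.1701]
orientation: [180.0, -0.0, 0.1]
force: [-0.6, -1.0, 0.1]
finger_gap: 1.001
```

Emit:
servo_tool --pt "0 0 0.045 0 0 0 1" --pt "0 0 0.09 0 0 0 1" --pt "0 0.001 0.125 0 0 0 1" --pt "0 0.001 0.14 0 0 0 1" --pt "0 0.001 0.14 0 0 0 1"

```text
clock: 3.58
ee_pos: [0.6238, 0.0945, 0.0301]
orientation: [180.0, 0.0, -0.0]
force: [-0.2, 0.9, 0.7]
finger_gap: 1.004
```

Emit:
servo_tool --pt "0 0 0 0 0 0 0.3" --pt "0 0 0 0 0 0 0.3" --pt "0 0 0 0 0 0 0.3" --pt "0 0 0 0 0 0 0.3" --pt "0 0 0 0 0 0 0.3" --grip_force 40

```text
clock: 4.2
ee_pos: [0.6246, 0.0946, 0.0319]
orientation: [-180.0, -0.1, 0.0]
force: [-1.3, -0.3, 6.2]
finger_gap: 0.571
```

```bash
python3 - <<'E'
from h import *
s=state();print(s["finger_gap"],s["force"],s["ee_pos"])
plan([(.624,.095,.10,0,.3,.03),(.57,.20,.14,20,.3),(.46,.408,.10,45,.3),(.46,.408,.045,45,.3),(.46,.408,.035,45,.3,.005)])
E
```

```text
0.5712582495110382 [-1.26925281 -0.34354733  6.24854991] [0.6245985  0.09461287 0.03186506]
[[-0,-0,-0.023,0,0,0,0.3],[-0,-0,-0.045,0,0,0,0.3],[-0.001,-0,-0.068,0,0,0,0.3],[-0.019,-0.035,-0.081,0,0,-0.116,0.3],[-0.037,-0.07,-0.095,0,0,-0.233,0.3]]
[[-0.009,-0.038,-0.013,0,0,-0.116,0.3],[-0.021,-0.084,-0.005,0,0,-0.203,0.3],[-0.033,-0.13,0.003,0,0,-0.291,0.3],[-0.044,-0.175,0.011,0,0,-0.378,0.3],[-0.056,-0.221,0.019,0,0,-0.465,0.3]]
[[0.01,-0.046,0.008,0,0,-0.087,0.3],[0.01,-0.046,0.035,0,0,-0.087,0.3],[0.01,-0.046,0.063,0,0,-0.087,0.3],[0.01,-0.046,0.068,0,0,-0.087,0.3],[0.01,-0.046,0.073,0,0,-0.087,0.3]]
end [4.60200e-01 4.08400e-01 3.49000e-02 4.49786e+01] 15
```

Emit:
servo_tool --pt "0 0 -0.023 0 0 0 0.3" --pt "0 0 -0.045 0 0 0 0.3" --pt "-0.001 0 -0.068 0 0 0 0.3" --pt "-0.019 -0.035 -0.081 0 0 -0.116 0.3" --pt "-0.037 -0.07 -0.095 0 0 -0.233 0.3"

```text
clock: 4.82
ee_pos: [0.5865, 0.1651, 0.1263]
orientation: [-180.0, -0.0, 13.5]
force: [0.3, 1.1, -1.1]
finger_gap: 0.573
```

Emit:
servo_tool --pt "-0.009 -0.038 -0.013 0 0 -0.116 0.3" --pt "-0.021 -0.084 -0.005 0 0 -0.203 0.3" --pt "-0.033 -0.13 0.003 0 0 -0.291 0.3" --pt "-0.044 -0.175 0.011 0 0 -0.378 0.3" --pt "-0.056 -0.221 0.019 0 0 -0.465 0.3"

```text
clock: 5.45
ee_pos: [0.4807, 0.368, 0.1067]
orientation: [180.0, -0.1, 40.2]
force: [0.2, 0.3, -1.9]
finger_gap: 0.574
```

Emit:
servo_tool --pt "0.01 -0.046 0.008 0 0 -0.087 0.3" --pt "0.01 -0.046 0.035 0 0 -0.087 0.3" --pt "0.01 -0.046 0.06 0 0 -0.087 0.3" --pt "0.01 -0.046 0.066 0 0 -0.087 0.3" --pt "0.01 -0.046 0.071 0 0 -0.087 0.3"

```text
clock: 6.08
ee_pos: [0.4599, 0.4085, 0.0361]
orientation: [180.0, -0.1, 45.0]
force: [-0.4, -0.3, -1.4]
finger_gap: 0.57
```

Emit:
servo_tool --pt "0 0 0 0 0 0 0.3" --pt "0 0 0 0 0 0 0.3"

```text
clock: 6.32
ee_pos: [0.4598, 0.4084, 0.036]
orientation: [180.0, -0.1, 45.0]
force: [-0.5, 0.1, -1.7]
finger_gap: 0.573
```

```bash
python3 - <<'E'
from h import *
s=state();print(s["finger_gap"],s["force"],s["ee_pos"],s["qpos"])
cv2.imwrite("pics/side1.png",get_image("side")[250:400,120:420].repeat(2,0).repeat(2,1))
E
```

```text
0.5734593340794032 [-0.45394962  0.0994351  -1.73192527] [0.45978751 0.40843133 0.03603857] [ 3.82024702e+01  3.76600735e+01  8.50405633e+01  1.57174407e-03
  5.72401174e+01 -6.76748954e+00]
```

View pics/side1.png

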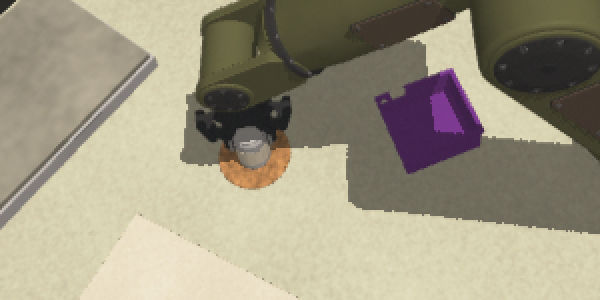

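Can hangs just over the coaster (crop (255,150)). Lower, release and retract.

Emit:
servo_tool --pt "0 0 0.001 0 0 0 0.3" --pt "0 0 0.002 0 0 0 0.3" --pt "0 0 0.002 0 0 0 0.65" --pt "0 0 0.002 0 0 0 0.8" --pt "0 0 0.002 0 0 0 0.95"

```text
clock: 7.0
ee_pos: [0.4595, 0.4083, 0.0332]
orientation: [-180.0, 0.0, 45.0]
force: [-0.1, 0.1, 0.4]
finger_gap: 0.947
```

Emit:
servo_tool --pt "0 0 0 0 0 0 0.95" --pt "0 0 -0.015 0 0 0 0.95" --pt "0 0 -0.05 0 0 0 0.95" --pt "0 0 -0.095 0 0 0 0.95" --pt "0 0 -0.14 0 0 0 0.95"

```text
clock: 7.62
ee_pos: [0.4594, 0.4083, 0.1758]
orientation: [180.0, -0.0, 45.0]
force: [0.5, -0.7, -0.1]
finger_gap: 0.947
```

```bash
python3 - <<'E'
from h import *
print([(np.round(r["point"],3).tolist(),round(r["score"],2)) for n in("top","side") if get_image(n) is not None for r in recognise("can",n)])
E=np.array([.5375,.024])
def B(psi,x,y,z,v=.055):
    a=np.radians(psi); return (*(E+[np.cos(a)*x-np.sin(a)*y,np.sin(a)*x+np.cos(a)*y]),z,psi-90,0,v)
w=[B(171.3,.145,-.105,.15),B(171.3,.145,-.105,.014)]
w+=[B(171.3,.12,-.105,.014,.02)]+[B(p,.118,-.105,.014,.03) for p in np.arange(163,106,-8)]
w+=[B(p,.118,-.105,.014,.012) for p in (102,98,95)]
plan(w)
E
```

```text
[([0.458, 0.395, 0.086], 0.9), ([0.756, 0.075, 0.085], 0.58), ([0.447, 0.422, 0.084], 0.77), ([0.754, 0.086, 0.066], 0.53)]
[[-0.044,0.03,0.005,0,0,-0.127,0],[-0.087,0.059,0.01,0,0,-0.254,0],[-0.131,0.089,0.015,0,0,-0.38,0],[-0.174,0.118,0.02,0,0,-0.507,0],[-0.218,0.148,0.025,0,0,-0.634,0]]
[[0,0,0.045,0,0,0,0],[0,0,0.09,0,0,0,0],[0,0,0.136,0,0,0,0],[0,0.013,0.136,0,0,0,0],[0,0.025,0.136,0,0,0,0]]
[[0.016,0.018,-0,0,0,0.145,0],[0.029,0.036,-0,0,0,0.285,0],[0.039,0.056,-0,0,0,0.424,0],[0.047,0.076,-0,0,0,0.564,0],[0.051,0.098,-0,0,0,0.703,0]]
[[0.016,0.015,-0,0,0,0.14,0],[0.029,0.033,-0,0,0,0.28,0],[0.039,0.053,-0,0,0,0.419,0],[0.042,0.059,-0,0,0,0.463,0],[0.044,0.065,-0,0,0,0.507,0]]
[[0.008,0.008,-0,0,0,0.069,0],[0.014,0.014,-0,0,0,0.122,0]]
end [0.6318 0.1505 0.0137 4.9853] 22
```

Emit:
servo_tool --pt "-0.044 0.03 0.005 0 0 -0.127 0" --pt "-0.087 0.059 0.01 0 0 -0.254 0" --pt "-0.131 0.089 0.015 0 0 -0.38 0" --pt "-0.174 0.118 0.02 0 0 -0.507 0" --pt "-0.218 0.148 0.025 0 0 -0.634 0"

```text
clock: 8.45
ee_pos: [0.4088, 0.1479, 0.1474]
orientation: [-179.9, 0.0, 81.6]
force: [0.6, -0.1, -0.2]
finger_gap: -0.002
```

Emit:
servo_tool --pt "0 0 0.045 0 0 0 0" --pt "0 0 0.09 0 0 0 0" --pt "0 0 0.136 0 0 0 0" --pt "0 0.013 0.136 0 0 0 0" --pt "0 0.025 0.136 0 0 0 0"

```text
clock: 9.07
ee_pos: [0.4361, 0.1458, 0.0135]
orientation: [180.0, -0.0, 81.3]
force: [-0.1, -0.8, -0.4]
finger_gap: -0.001
```

Emit:
servo_tool --pt "0.016 0.018 0 0 0 0.145 0" --pt "0.029 0.036 0 0 0 0.285 0" --pt "0.039 0.056 0 0 0 0.424 0" --pt "0.047 0.076 0 0 0 0.564 0" --pt "0.051 0.098 0 0 0 0.703 0"

```text
clock: 9.7
ee_pos: [0.5413, 0.1819, 0.0146]
orientation: [179.9, -0.2, 40.8]
force: [-2.0, 1.2, -0.2]
finger_gap: -0.005
```

```bash
python3 - <<'E'
from h import *
i=get_image("top")[100:290,120:360]
cv2.imwrite("pics/top2.png",cv2.resize(i,None,fx=3,fy=3,interpolation=cv2.INTER_CUBIC))
E
```

```text
(no output)
```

View pics/top2.png

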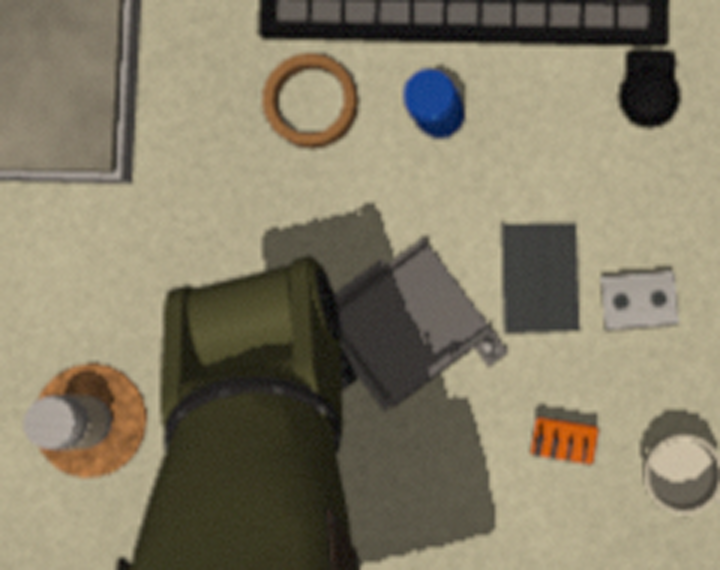

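The can stands on the coaster (top at crop (52,420), base near (92,422)), and the bin is turning on the pin at (490,345). I'll continue the push.

Emit:
servo_tool --pt "0.016 0.015 0 0 0 0.14 0" --pt "0.029 0.033 0 0 0 0.28 0" --pt "0.039 0.053 0 0 0 0.419 0" --pt "0.042 0.059 0 0 0 0.463 0" --pt "0.044 0.065 0 0 0 0.507 0"

```text
clock: 10.38
ee_pos: [0.6161, 0.1612, 0.0141]
orientation: [-180.0, -0.1, 11.9]
force: [-1.0, 3.1, 1.3]
finger_gap: -0.0
```

Emit:
servo_tool --pt "0.008 0.008 0 0 0 0.069 0" --pt "0.014 0.014 0 0 0 0.122 0"

```text
clock: 10.62
ee_pos: [0.6325, 0.1504, 0.0137]
orientation: [-180.0, -0.1, 4.9]
force: [-0.2, 2.8, 1.0]
finger_gap: 0.001
```

Emit:
servo_tool --pt "0 0.002 0 0 0 0.01 0" --pt "0 0.004 0 0 0 0.02 0" --pt "0 0.006 0 0 0 0.03 0"

```text
clock: 11.0
ee_pos: [0.6332, 0.1484, 0.0151]
orientation: [-179.7, -0.3, 3.4]
force: [-2.5, 36.6, 12.0]
finger_gap: -0.001
```

```bash
cat > p.py <<'E'
from h import *
import sys
i=get_image("side")[150:280,230:350]
cv2.imwrite(sys.argv[1],cv2.resize(i,None,fx=5,fy=4.6,interpolation=cv2.INTER_CUBIC))
i=get_image("top")[150:270,220:370]
cv2.imwrite(sys.argv[2],cv2.resize(i,None,fx=5,fy=5,interpolation=cv2.INTER_CUBIC))
E
python3 p.py pics/s3.png pics/t3.png
```

```text
(no output)
```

View pics/t3.png

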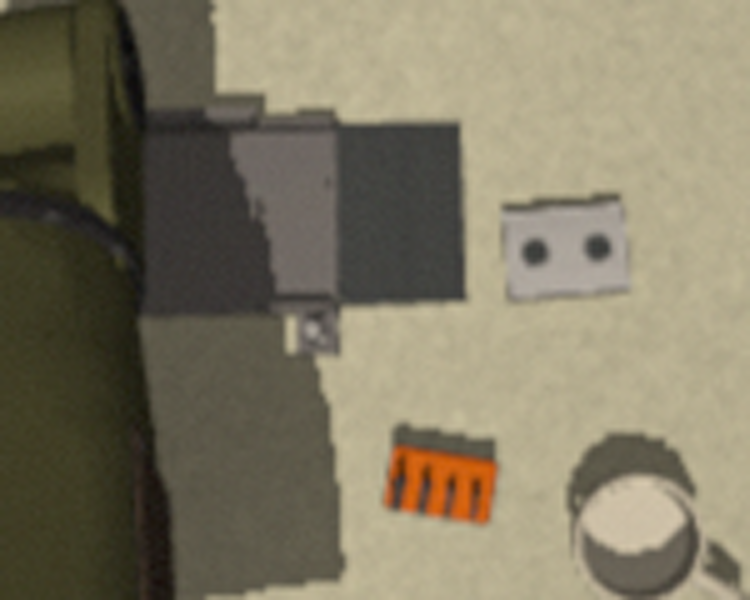

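Bin is home: mouth flush on the ramp edge at crop u≈338, wrist force 37 N on the stop. Back off and go for the block, which I'll grip by its long sides, slide sideways and square up.

```bash
python3 - <<'E'
from h import *
plan([(.634,.172,.014,3.2,0,.01),(.634,.172,.15,3.2,0.5),(.5855,-.117,.12,5.5,1),(.5855,-.117,.009,5.5,1)],start=[.6332,.1445,.0137,3.2])
print()
plan([(.6127,-.1124,.009,3.2,.3,.006)],start=[.5855,-.117,.009,5.5])
E
```

```text
[[0.001,-0.009,-0,0,0,-0,0],[0.002,-0.018,-0,0,0,-0,0],[0.002,-0.027,-0,0,0,-0,0],[0.002,-0.027,-0.046,0,0,-0,0.5],[0.002,-0.027,-0.091,0,0,-0,0.5]]
[[0,-0,-0.045,0,0,-0,0.5],[-0.01,0.047,-0.04,0,0,-0.007,1],[-0.021,0.095,-0.035,0,0,-0.013,1],[-0.032,0.143,-0.03,0,0,-0.02,1],[-0.043,0.19,-0.025,0,0,-0.027,1]]
[[-0.012,0.047,0.005,0,0,-0.006,1],[-0.024,0.095,0.01,0,0,-0.013,1],[-0.024,0.095,0.047,0,0,-0.013,1],[-0.024,0.095,0.084,0,0,-0.013,1],[-0.024,0.095,0.121,0,0,-0.013,1]]
end [ 0.5853 -0.1172  0.0087  5.4918] 15

[[0.006,-0,-0,0,0,0.008,0.3],[0.011,-0.001,-0,0,0,0.016,0.3],[0.017,-0.001,-0,0,0,0.024,0.3],[0.022,-0.002,-0,0,0,0.032,0.3],[0.028,-0.002,-0,0,0,0.04,0.3]]
end [ 0.6132 -0.1123  0.009   3.2082] 5
```

Emit:
servo_tool --pt "0.001 -0.009 0 0 0 0 0" --pt "0.002 -0.018 0 0 0 0 0" --pt "0.002 -0.027 0 0 0 0 0" --pt "0.002 -0.027 -0.046 0 0 0 0.5" --pt "0.002 -0.027 -0.091 0 0 0 0.5"

```text
clock: 11.72
ee_pos: [0.6323, 0.1716, 0.1041]
orientation: [180.0, 0.1, 3.3]
force: [0.1, 0.4, 0.3]
finger_gap: 0.424
```

Emit:
servo_tool --pt "0 0 -0.045 0 0 0 0.5" --pt "-0.01 0.047 -0.04 0 0 -0.007 1" --pt "-0.021 0.095 -0.035 0 0 -0.013 1" --pt "-0.032 0.143 -0.03 0 0 -0.02 1" --pt "-0.043 0.19 -0.025 0 0 -0.027 1"

```text
clock: 12.35
ee_pos: [0.6001, -0.0221, 0.1282]
orientation: [180.0, 0.0, 4.8]
force: [1.1, 0.4, -0.1]
finger_gap: 0.999
```

Emit:
servo_tool --pt "-0.012 0.047 0.005 0 0 -0.006 1" --pt "-0.024 0.095 0.01 0 0 -0.013 1" --pt "-0.024 0.095 0.01 0 0 -0.013 1"

```text
clock: 12.72
ee_pos: [0.5838, -0.1202, 0.1179]
orientation: [180.0, 0.1, 5.3]
force: [0.6, 0.0, 0.5]
finger_gap: 0.997
```

Emit:
servo_tool --pt "0.001 -0.002 0.045 0 0 0 1" --pt "0.001 -0.002 0.085 0 0 0 1" --pt "0.001 -0.002 0.104 0 0 0 1" --pt "0.001 -0.002 0.109 0 0 0 1" --pt "0.001 -0.002 0.109 0 0 0 1"

```text
clock: 13.35
ee_pos: [0.586, -0.1152, 0.0103]
orientation: [180.0, -0.1, 5.6]
force: [-0.0, -0.7, 0.7]
finger_gap: 1.002
```

Emit:
servo_tool --pt "0 0 0 0 0 0 0.4" --pt "0 0 0 0 0 0 0.4" --pt "0 0 0 0 0 0 0.4" --pt "0 0 0 0 0 0 0.4" --pt "0 0 0 0 0 0 0.4" --grip_force 30

```text
clock: 13.98
ee_pos: [0.5858, -0.1154, 0.0103]
orientation: [180.0, -0.1, 5.6]
force: [-0.7, 0.5, 6.6]
finger_gap: 0.572
```

Emit:
servo_tool --pt "0.006 0 0 0 0 0.008 0.4" --pt "0.011 -0.001 0 0 0 0.016 0.4" --pt "0.017 -0.001 0 0 0 0.024 0.4" --pt "0.023 -0.001 0 0 0 0.032 0.4" --pt "0.029 -0.001 0 0 0 0.04 0.4"

```text
clock: 14.6
ee_pos: [0.6142, -0.1117, 0.0103]
orientation: [180.0, 0.0, 3.2]
force: [-6.9, -0.6, 9.3]
finger_gap: 0.575
```

```bash
python3 p.py pics/s4.png pics/t4.png
```

```text
(no output)
```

View pics/s4.png

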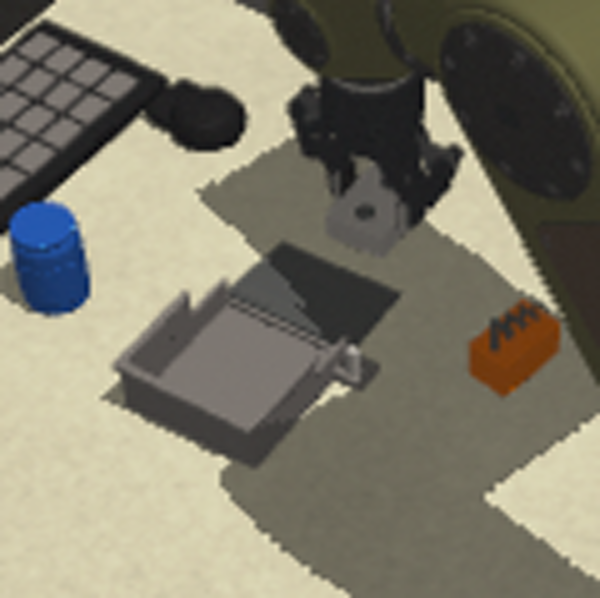

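Bin is flush with the ramp (crop (310,330)) and the block is held square before the ramp (365,210). Release, go behind, and push with two fingers.

```bash
python3 - <<'E'
from h import *
E=np.array([.538,.0237]);a=np.radians(93.2)
def D(x,z,o,v=.055,y=-.068): return (*(E+[np.cos(a)*x-np.sin(a)*y,np.sin(a)*x+np.cos(a)*y]),z,3.2,o,v)
s=[.614,-.112,.009,3.2]
plan([(*s,.95,4),D(-.140,.06,.95,.03),D(-.205,.06,.33),D(-.205,.06,.33,2),D(-.205,.009,.33,.03)],start=s)
h=lambda x:max(.009,.171*(min(x+.0115,-.017)+.087)+.0045)
xs=np.r_[np.linspace(-.189,-.045,12)[:],np.linspace(-.037,-.003,5)]
print()
plan([D(x,h(x),.33,.017) for x in xs],start=list(D(-.205,.009,.33)[:4]))
E
```

```text
[[0,0,-0,0,0,-0,0.95],[0,0,-0,0,0,-0,0.95],[0,0,-0,0,0,-0,0.95],[0,0,-0,0,0,-0,0.95],[-0,0,-0.025,0,0,-0,0.95]]
[[-0,0,-0.026,0,0,-0,0.95],[-0,0.033,-0.026,0,0,-0,0.33],[-0,0.065,-0.026,0,0,-0,0.33],[-0,0.065,-0.026,0,0,-0,0.33],[-0,0.065,-0.026,0,0,-0,0.33]]
[[-0,0,0.025,0,0,-0,0.33],[-0,0,0.051,0,0,-0,0.33]]
end [ 0.6176 -0.1769  0.009   3.2   ] 12

[[-0,-0.016,-0,0,0,-0,0.33],[-0,-0.029,-0,0,0,-0,0.33],[-0,-0.042,-0,0,0,-0,0.33],[0,-0.055,-0,0,0,-0,0.33],[-0,-0.068,-0,0,0,-0,0.33]]
[[-0,-0.013,-0,0,0,-0,0.33],[-0,-0.027,-0,0,0,-0,0.33],[-0,-0.04,-0,0,0,-0,0.33],[-0,-0.053,-0,0,0,-0,0.33],[-0,-0.066,-0,0,0,-0,0.33]]
[[-0,-0.013,-0.002,0,0,-0,0.33],[-0,-0.026,-0.005,0,0,-0,0.33],[-0,-0.034,-0.006,0,0,-0,0.33],[-0,-0.043,-0.007,0,0,-0,0.33],[-0,-0.051,-0.007,0,0,-0,0.33]]
[[-0,-0.009,-0,0,0,-0,0.33],[-0,-0.017,-0,0,0,-0,0.33]]
end [0.6061 0.0245 0.016  3.2   ] 17
```

Emit:
servo_tool --pt "0 0 0 0 0 0 0.95" --pt "0 0 0 0 0 0 0.95" --pt "0 0 0 0 0 0 0.95" --pt "0 0 0 0 0 0 0.95" --pt "0 0 -0.025 0 0 0 0.95"

```text
clock: 15.32
ee_pos: [0.6131, -0.1112, 0.0328]
orientation: [-179.9, 0.2, 3.3]
force: [-0.5, -0.5, 0.7]
finger_gap: 0.951
```

Emit:
servo_tool --pt "0 0 -0.026 0 0 0 0.95" --pt "0 0.033 -0.026 0 0 0 0.33" --pt "0 0.065 -0.026 0 0 0 0.33" --pt "0 0.065 -0.026 0 0 0 0.33" --pt "0 0.065 -0.026 0 0 0 0.33"

```text
clock: 15.95
ee_pos: [0.6177, -0.1758, 0.0601]
orientation: [-180.0, 0.0, 3.3]
force: [-0.2, -0.3, -1.4]
finger_gap: 0.329
```

Emit:
servo_tool --pt "0 0 0.025 0 0 0 0.33" --pt "0 0 0.051 0 0 0 0.33"

```text
clock: 16.2
ee_pos: [0.6181, -0.1752, 0.0089]
orientation: [180.0, -0.0, 3.3]
force: [0.3, -1.0, -1.0]
finger_gap: 0.329
```

Emit:
servo_tool --pt "0 -0.016 0 0 0 0 0.33" --pt "0 -0.029 0 0 0 0 0.33" --pt "0 -0.042 0 0 0 0 0.33" --pt "0 -0.055 0 0 0 0 0.33" --pt "0 -0.068 0 0 0 0 0.33"

```text
clock: 16.82
ee_pos: [0.6145, -0.1079, 0.0103]
orientation: [179.9, -0.1, 3.3]
force: [0.1, -6.4, 2.5]
finger_gap: 0.329
```

```bash
python3 p.py pics/s5.png pics/t5.png
```

```text
(no output)
```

View pics/s5.png

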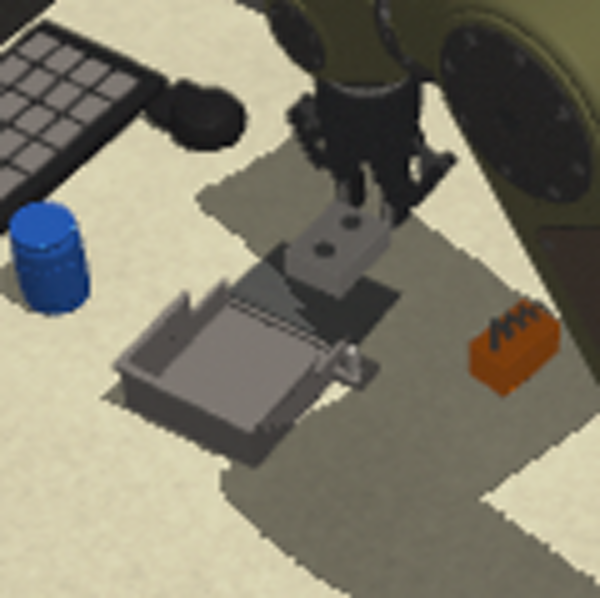

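Block is on the ramp, square and central (crop (340,245)). The push force is about 6 N.

Emit:
servo_tool --pt "0 -0.013 0 0 0 0 0.33" --pt "0 -0.027 0 0 0 0 0.33" --pt "0 -0.04 0 0 0 0 0.33" --pt "0 -0.053 0 0 0 0 0.33" --pt "0 -0.066 -0.001 0 0 0 0.33"

```text
clock: 17.55
ee_pos: [0.6107, -0.0423, 0.0111]
orientation: [179.9, -0.1, 3.3]
force: [-0.2, -9.7, 6.5]
finger_gap: 0.325
```

Emit:
servo_tool --pt "0 -0.013 -0.003 0 0 0 0.33" --pt "0 -0.026 -0.005 0 0 0 0.33" --pt "0 -0.034 -0.006 0 0 0 0.33" --pt "0 -0.043 -0.007 0 0 0 0.33" --pt "0 -0.051 -0.007 0 0 0 0.33"

```text
clock: 18.18
ee_pos: [0.6072, 0.0089, 0.0171]
orientation: [-180.0, 0.0, 3.3]
force: [0.4, -1.7, -1.3]
finger_gap: 0.328
```

Emit:
servo_tool --pt "0 -0.009 0 0 0 0 0.33" --pt "0 -0.017 0 0 0 0 0.33" --pt "0 -0.017 0 0 0 0 0.33"

```text
clock: 18.55
ee_pos: [0.6063, 0.0261, 0.0173]
orientation: [-180.0, 0.0, 3.3]
force: [-0.8, -0.2, -0.4]
finger_gap: 0.329
```

```bash
python3 p.py pics/s6.png pics/t6.png
```

```text
(no output)
```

View pics/s6.png

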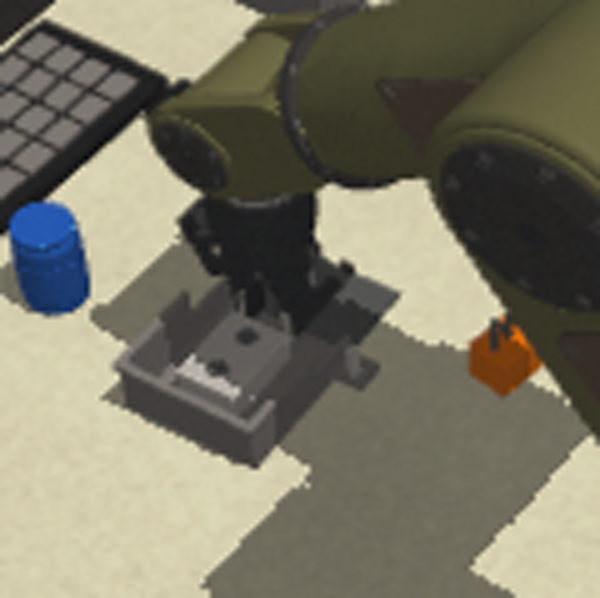

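Block looks flat in the bin (crop (230,350)). Lift straight up, move clear and check.

Emit:
servo_tool --pt "0 0.002 -0.01 0 0 0 0.33" --pt "0 0.002 -0.06 0 0 0 0.33" --pt "0 0.002 -0.11 0 0 0 0.33" --pt "0 0.002 -0.16 0 0 0 0.33" --pt "-0.04 0.04 -0.17 0 0 0 0.33"

```text
clock: 19.27
ee_pos: [0.5703, -0.0164, 0.1915]
orientation: [180.0, -0.4, 3.4]
force: [-0.0, -1.4, -0.4]
finger_gap: 0.329
```

Emit:
servo_tool --pt "-0.03 0.05 0 0 0 0 0.33" --pt "-0.06 0.1 0 0 0 0 0.33" --pt "-0.09 0.15 0 0 0 0 0.33" --pt "-0.12 0.2 0 0 0 0 0.33" --pt "-0.12 0.2 0 0 0 0 0.33"

```text
clock: 19.9
ee_pos: [0.4587, -0.2264, 0.1881]
orientation: [180.0, -0.0, 3.0]
force: [0.5, 0.0, -0.4]
finger_gap: 0.327
```

```bash
python3 - <<'E'
from h import *
t=get_image("top"); s=get_image("side")
a=cv2.resize(t[100:280,110:380],(540,360),interpolation=cv2.INTER_CUBIC)
b=cv2.resize(s[170:350,180:360],(360,360),interpolation=cv2.INTER_CUBIC)
cv2.imwrite("pics/end.png",cv2.resize(np.hstack([a,b]),(800,320)))
cv2.imwrite("pics/top_end.png",t)
i=t[155:275,220:370]; cv2.imwrite("pics/end2.png",cv2.resize(i,None,fx=5,fy=5,interpolation=cv2.INTER_CUBIC))
for k in("can","block","bin","keyholder","mug"):
    for n in("top","side"): print(k,n,[(np.round(r["point"],3).tolist(),round(r["score"],2)) for r in recognise(k,n)[:2]])
print(state()["force"])
E
```

```text
can top [([0.456, 0.399, 0.088], 0.93), ([0.753, 0.078, 0.086], 0.78)]
can side [([0.757, 0.09, 0.068], 0.67), ([0.446, 0.42, 0.082], 0.6)]
block top [([0.603, 0.073, 0.029], 0.72), ([0.524, -0.386, 0.034], 0.66)]
block side [([0.6, 0.081, 0.036], 0.6)]
bin top [([0.257, 0.228, 0.004], 0.8), ([0.449, -0.045, 0.04], 0.2)]
bin side [([0.264, 0.211, 0.004], 0.8), ([0.592, 0.096, 0.024], 0.79)]
keyholder top [([0.448, -0.045, 0.038], 0.67), ([0.523, -0.388, 0.033], 0.56)]
keyholder side [([0.446, -0.036, 0.04], 0.55), ([0.422, -0.162, 0.049], 0.3)]
mug top [([0.425, -0.155, -0.001], 0.96), ([0.505, -0.554, 0.115], 0.66)]
mug side [([0.419, -0.161, 0.047], 0.77)]
[-1.4348015   0.21483876 -0.03902023]
```

View pics/end.png

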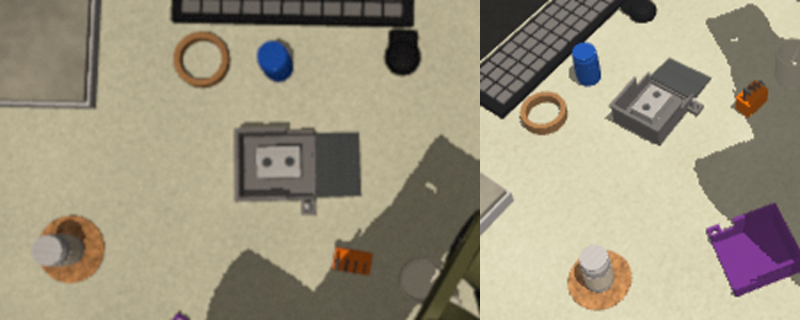

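View pics/end2.png

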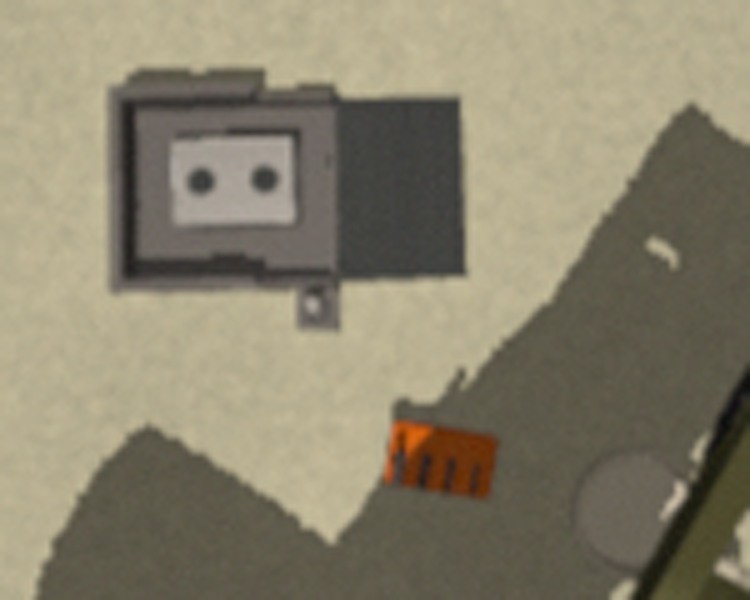

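The bin is square to the ramp and flush with it (crop u≈338), on its pin at (315,303). The block lies flat in the middle at (233,182), the can is upright on the coaster, and the bystanders look unmoved. I'm handing in.

```bash
python3 -c "
from workcell import *
print(job_done(), state()['clock'])"
```

```text
the job is handed in; nothing more can be done
the job is handed in; nothing more can be done
```

I finished all three steps and handed the job in at about 20 s of the 72 s allowed; the hand-in gives no verdict.

- **Can:** I gripped it and set it on the coaster, where the last pictures show it standing upright. I released it at (0.460, 0.408), which is the coaster centre I measured.
- **Bin:** I pushed it round on its pin with closed fingers until it stopped against the ramp at about 37 N at the wrist. In the last pictures it is flat, square to the ramp and flush with it.
- **Block:** I gripped it by its sides, slid it sideways and squared it on the desk, then pushed it with two fingers up the ramp and over the sill. It lies flat in the middle of the bin, about 50 mm beyond the pin in the ramp's direction.

The gripper is clear of everything. The keyholder, mug, tape and mouse, and the purple bin and blue can, look unmoved. I did not measure the case and the spray at the end, but the arm did not come near them after the start.

The last checks disagreed in small ways:
- **Can height:** the networks put the can's top at 82–88 mm rather than 89 mm. Part of that is the side camera measuring the visible surface, and the rest is within their error.
- **Bin in the top view:** the network no longer reported the grey bin there. I judged the bin from the pictures and from the side camera, which did find it.

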